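# Lock the sample spinner's disc with its bar

### The arm

A 6-joint arm with a two-finger parallel gripper is mounted at the origin on a cart in front of the work surface, level with it; the furniture and walls round the work are solid. World frame = base frame: x ahead of the robot, y to its left, z up, the work surface at z = 0. Lengths are in m, angles in rad, forces in N, time in s.
With the tool pointing down it reaches from about 0.35 to 0.975 m from the base axis. Payload 4.9 kg.
Tool frame: the origin (TCP) lies midway between the tips of the shut fingers; the grasp point (between the pads) lies 19 mm behind it; z points along the fingers, y is the line along which they close (so a half turn about z gives the same grasp; the last joint's range is limited). The gripper opens to 85 mm and grips with 20 to 120 N. Pads are 22 mm wide; open, the fingers measure 114 mm over their backs; the gripper's body (76 mm by 85 mm) begins 54 mm behind the grasp point. The pads swing forward as they close: fully open they stand 13 mm farther back than shut.
Start: joints at [1.202, 0.053, 1.613, -0, 1.476, -0.119], TCP at [0.154, 0.606, 0.231] pointing down, gripper open.
Joint ranges: [-3.01, 3.01], [-1.01, 2.22], [0.06, 2.58], [-1.02, 4.17], [0.09, 2.62], [-3.14, 3.14]. Speed limits (rad/s): [2.57, 2.57, 3.14, 3.14, 3.14, 3.14].

### API

Orientations are given as a unit quaternion [w, x, y, z].
In Python, from plant import state, grab_frame, camera_info, job_done, spot_in, masks_of, pinpoint gives the robot as it stands.
- The arm moves only by the shell command python3 -m handwheel 'ROWS' [OPENING]. ROWS is JSON, a list that holds one entry, the list of rows, each a list of 6 numbers: the shift along the world's x, y, z in m, then the turn, a rotation vector about the world's x, y, z in degrees. In form: [[[tx, ty, tz, ax, ay, az], ...]]. A call has 1 to 20 rows; each row shifts and turns the commanded pose from where the row before left it; what a row does not reach is not made up. A row lasts 1/12 s, in which the tool goes at most 41.7 mm and 7.16 degrees, less where a joint would pass 70% of its speed; a pose out of reach is approached as far as the arm can. A call is refused whole if a number of a shift passes 0.0417 or a number of a turn 7.16, either way. A call with a gripper value outside its range is refused whole. OPENING is the opening, from 0 (shut) to 1 (fully open), set as the call begins (- or left out, the last holds). The fingers move at their own pace and stop on an object; the grip force is fixed at half the most. Time passes only in rows, so rows that do not move let the fingers close. It gives the time, the measured TCP pose, the force, the opening and the grip force at its end, in the units of the state.
- state(): the state, without advancing time (a new reading comes with each control period).
- grab_frame(name): name is "scene" or "side" or "wrist"; returns (picture, depth): 384x512x3 uint8, blue, green, red; 384x512 float32, m along the optical axis (not along the pixel's ray), 0 where there is no reading.
- camera_info(name): a dict with "fx", "fy", "cx", "cy" (pixels), "distortion" ([k1, k2, p1, p2, k3] as OpenCV has them; the pictures are not rectified), "T" (4x4, takes a point from camera to world coordinates). Camera axes: x right, y up, looking along -z (the intrinsics and any distortion apply to the point x, -y, -z); pixel columns grow to the right and rows downward; lengths in m; the calibration is good to about 2 mm. A picture is of the moment at which its call begins: read the wrist's pose just before it. camera_info takes no time and is no camera call; for the wrist camera it gives the pose at the moment of the call.
- job_done(): hands the job in; it is judged then, once.
Trained networks look in the newest picture that a camera, given by its name, has taken for a name from the list of things; names that differ only in an ending like _2 or _b are one class to them, and where a whole thing is asked for, a point or a joint stands for the part that bears it (a point fixed in the world has none). Each returns a list of dicts, best first, with "conf" (0 to 1); they miss things now and then, are a little off and sometimes report something else, mostly with a low value. They report only what shows in the picture. A call takes as long as a camera call.
- spot_in(camera, thing): "box" ([left, top, width, height] in pixels, round what is visible of it).
- masks_of(camera, thing): "region" (384x512 bool, what is visible of it) and "box" ([left, top, width, height] in pixels, round what is visible of it).
- pinpoint(camera, thing): "position" ([column, row] in pixels: a listed point, or the origin of a listed thing).
The state is a dict: "time": time; "joint_pos": joint angles; "joint_vel": joint speeds; "joint_efforts": joint torques, N m; "tool_pos": TCP position; "tool_rot": TCP orientation; "contact_force": force on the tool from outside, world axes, zero at the start; "ft_torque": the same for the moment, N m; "gripper_width": opening from 0.0 (shut) to 1.0 (fully open); "grasp_force": force on a finger pad.
Only numpy, scipy, OpenCV 4.12 (cv2) and the standard library are available. Lean on these libraries where they do the work, as an engineer would, in place of code of your own. Each camera call takes 0.05 s, during which the arm holds its last target. There are 200 camera calls.

### The job

Lock the sample spinner for transport: pushing with the fingertips on its blue finger posts, turn the slotted disc until the slot lines up with the steel locking bar, then push the bar by its red plate through the slot and on through the keeper until the plate comes up against the guide block. Only push: do not lift the bar or take it out of its channel, leave the other things on the bench where they stand, and finish clear of everything.

Things in the scene. Friction and masses are not known exactly. Their poses are not given: they have to be found in the camera images.
- spinner_base: Grey base plate of the sample spinner, fixed to the bench; x -210 to +70 mm, y +-45 mm, top 14 mm above the bench. Origin: bench level, under the disc's axis. x = direction in which the bar is pushed home, z up. On it along x: bar channel, guide block, disc, keeper, all open at the top. Only the two blue posts and the red plate rise above 37 mm.
- guide_rear (a point): Rear face of the dark guide block, on the bar's line, top edge 36 mm above the bench: where the red plate stops. At x = -72 mm of the base; the block reaches on to x = -38 mm, 40 mm wide. Behind it the channel (floor 21 mm above the bench, low side rails up to 27.5 mm, 26 mm wide overall) runs back to x = -200 mm.
- keeper (a point): Middle of the dark keeper block's top, 36 mm above the bench, beyond the disc: x 38 to 54 mm of the base, 40 mm wide, with a 19 mm gap for the bar's tip.
- slot_disc (a joint): Turn of the slotted disc about its upright axis, rad, counter-clockwise positive seen from above; 0 = slot along the base's x axis (lined up with the bar). The slot goes right across, so pi is lined up as well. It turns both ways without a stop near the work and stays where it is left (friction about 0.05 N m, 2 N at a post).
- disc_centre (a point): Centre of the aluminium slotted disc on its axis, at its top face (36 mm above the bench). Disc 68 mm across; slot 19 mm wide, straight across through the centre, open at both rims and at the top. Its x axis points along the slot and turns with the disc.
- post_a (a point): Centre of the top of one blue finger post on the disc: a round upright pin, 10 mm across (15 mm collar at the foot up to 39.5 mm), from the disc's top at 36 mm to 69.5 mm above the bench. 24 mm from the disc's axis, square to the slot (+y side of the disc's frame).
- post_b (a point): The same for the other blue post, 24 mm from the axis on the -y side of the disc's frame, opposite post_a.
- lock_bar: Loose steel locking bar, 14 x 14 mm, 0.25 kg, lying in the channel; slides with a few newtons. Origin: underside of the bar (21 mm above the bench) at the red plate's front face; x points along the bar to its rounded tip, 128 mm ahead. At the start at about x = -184 to -170 mm of the base, fully home at -72 mm. The tip enters the slot if the disc is within about 0.08 rad of lined up.
- plate_rear (a point): Centre of the rear face of the bar's upright red push plate, where it is pushed; 49 mm above the bench. The plate is 12 mm thick along the bar, 32 mm wide, and reaches from 30 to 68 mm above the bench.
- carrier_3: Bystander: empty grey sample carrier (comb-shaped block 24 x 151 x 56 mm) standing beside the fixture. Origin: centre of its underside.
- bottle_2: Bystander: small white reagent bottle with black cap, 44 mm across, 90 mm tall, near the disc end of the fixture. Origin: centre of its underside.
- tape_1: Bystander: roll of beige tape lying flat, 98 mm across, 25 mm high, beside the fixture. Origin: centre of its underside.
- bottle_1: Bystander: white reagent bottle with blue cap, 48 mm across, 100 mm tall. Origin: centre of its underside.
- tip_box_1: Bystander: green pipette tip box with clear lid, 75 x 112 x 62 mm. Origin: centre of its underside.

How it is judged:
On the way, in this order (a step that is already met when the one before it is completed fails the run):
1. the disc's slot is lined up with the bar (angle between the x axis of disc_centre and the x axis of spinner_base, either way round below 0.12 rad), for 0.2 s.
2. the bar is pushed through the slot until its plate is against the guide block (x of lock_bar in the frame of spinner_base between -0.078 and -0.066 m and y of lock_bar in the frame of spinner_base between -0.006 and 0.006 m and z of lock_bar in the frame of spinner_base between 0.015 and 0.027 m), for 0.2 s.
At the end, for the whole second after the job is handed in: The bar lies at rest, flat in its channel, through the disc's slot and the keeper, its red plate within 6 mm of the guide block; the slot is within 0.12 rad of the bar's line (all of step 2 and angle between the x axis of disc_centre and the x axis of spinner_base, either way round below 0.12 rad and linear speed of lock_bar below 0.01 m/s and angle between lock_bar's own z axis and vertical below 0.08 rad); the robot touches nothing.
It fails at once if the bar is lifted more than 15 mm, tipped up or taken out of its channel (z of lock_bar in the frame of spinner_base above 0.036 m or angle between lock_bar's own z axis and vertical above 0.25 rad or y of lock_bar in the frame of spinner_base above 0.015 m or y of lock_bar in the frame of spinner_base below -0.015 m).
It fails at once if a bystander (sample carrier, bottle, tape roll or tip box) is moved more than 20 mm or tipped (distance of any of carrier_3, bottle_2, tape_1, bottle_1, tip_box_1 from where it was at the start of the episode above 0.02 m or angle between any of carrier_3, bottle_2, tape_1, bottle_1, tip_box_1's own z axis and vertical above 0.35 rad).
It also fails if it takes over 48 s, if anything falls off the work surface, if the arm or the gripper's body presses on something with over 40 N, if the wrist force passes 120 N, or if a joint passes its speed limit or range.

## Working session

There is one attempt and no reset: what is moved stays moved. The work goes in short steps, Python scripts to look and compute and a shell command to move; the robot and the scene stay as the last step left them, time stands still between calls to the robot, and variables do not carry over. Pictures are saved under pics/ and viewed, at most 12 in all, crops included, and the job is handed in when it is done.

```bash
mkdir -p pics
cat > h.py <<'E'
import numpy as np, cv2
from plant import *
def ray(cam,px):
    c=camera_info(cam);K=np.array([[c['fx'],0,c['cx']],[0,c['fy'],c['cy']],[0,0,1]])
    u=cv2.undistortPoints(np.array([[px]],float),K,np.array(c['distortion']))[0,0]
    T=np.array(c['T']);d=T[:3,:3]@np.array([u[0],-u[1],-1]);return T[:3,3],d
def at_z(cam,px,z):
    o,d=ray(cam,px);return o+d*(z-o[2])/d[2]
def proj(cam,P):
    c=camera_info(cam);K=np.array([[c['fx'],0,c['cx']],[0,c['fy'],c['cy']],[0,0,1]])
    T=np.linalg.inv(np.array(c['T']));p=T[:3,:3]@np.array(P)+T[:3,3];p=p*[1,-1,-1]
    return cv2.projectPoints(p.reshape(1,1,3),np.zeros(3),np.zeros(3),K,np.array(c['distortion']))[0][0,0]
Z=dict(guide_rear=.036,keeper=.036,disc_centre=.036,post_a=.0695,post_b=.0695,plate_rear=.049,lock_bar=.021,spinner_base=0,carrier_3=0,bottle_2=0,tape_1=0,bottle_1=0,tip_box_1=0)
def look(cam,things=Z):
    for t in things:
        for r in pinpoint(cam,t)[:3]:
            print(cam,t,round(r['conf'],2),np.round(r['position'],1),np.round(at_z(cam,r['position'],Z[t])[:2],4))
E
python3 - <<'E'
from h import *
ims=[]
for c in ['scene','side']:
    im,d=grab_frame(c);cv2.imwrite(f'pics/{c}0.png',im);look(c)
print(state()['tool_rot'],state()['time'])
im,d=grab_frame('wrist');cv2.imwrite('pics/w0.png',im)
E
```

```text
scene guide_rear 0.69 [269.9 206.6] [ 0.5512 -0.0562]
scene guide_rear 0.34 [278.5 182.4] [ 0.6945 -0.0108]
scene keeper 0.65 [250.7 186.3] [0.6185 0.064 ]
scene disc_centre 0.68 [256.7 193.4] [0.5926 0.0223]
scene post_a 0.79 [252.4 182.1] [0.6039 0.0474]
scene post_a 0.74 [260.7 189.1] [ 0.5827 -0.    ]
scene post_a 0.24 [347.4 275. ] [ 0.3649 -0.4048]
scene post_b 0.79 [252.4 182.1] [0.6039 0.0474]
scene post_b 0.74 [260.7 189.1] [ 0.5827 -0.    ]
scene post_b 0.24 [347.4 275. ] [ 0.3649 -0.4048]
scene plate_rear 0.77 [289.6 216.8] [ 0.5239 -0.1461]
scene plate_rear 0.33 [340.5 277.7] [ 0.3648 -0.3876]
scene lock_bar 0.72 [256.6 195.9] [0.5968 0.0252]
scene lock_bar 0.71 [291.  222.2] [ 0.5321 -0.1486]
scene lock_bar 0.52 [261.6 188.2] [0.6474 0.0344]
scene spinner_base 0.56 [255.6 202.7] [0.5838 0.0214]
scene carrier_3 0.71 [295.5 205.6] [ 0.6447 -0.1096]
scene bottle_2 0.73 [196.3 155.8] [0.7298 0.4091]
scene bottle_2 0.58 [277.7 185.7] [0.7195 0.0051]
scene bottle_2 0.54 [256.  200.5] [0.5958 0.0271]
scene tape_1 0.67 [243.6 230.9] [ 0.433  -0.0247]
scene bottle_1 0.73 [196.3 1
[... 489 characters left out ...]
6] [0.5901 0.0269]
side lock_bar 0.73 [240.5 228.5] [ 0.5358 -0.1338]
side spinner_base 0.73 [251.1 197.2] [0.5903 0.0357]
side spinner_base 0.22 [206.5 302.5] [ 0.4164 -0.3806]
side carrier_3 0.71 [277.5 225.5] [ 0.6542 -0.1164]
side bottle_2 0.83 [270.4 134.1] [0.7231 0.4314]
side bottle_2 0.69 [285.9 195.4] [0.709  0.0264]
side tape_1 0.59 [206.4 218.5] [ 0.4337 -0.0486]
side bottle_1 0.83 [270.4 134.1] [0.7231 0.4314]
side bottle_1 0.69 [285.9 195.4] [0.709  0.0264]
side tip_box_1 0.63 [208.4 301. ] [ 0.4217 -0.3764]
side tip_box_1 0.59 [239.7 223.1] [ 0.5377 -0.0867]
side tip_box_1 0.35 [276.6 225.4] [ 0.6515 -0.1155]
[-1.83329404e-07  1.24565045e-01  9.92211444e-01 -2.06391675e-05] 1.4
```

View pics/scene0.png

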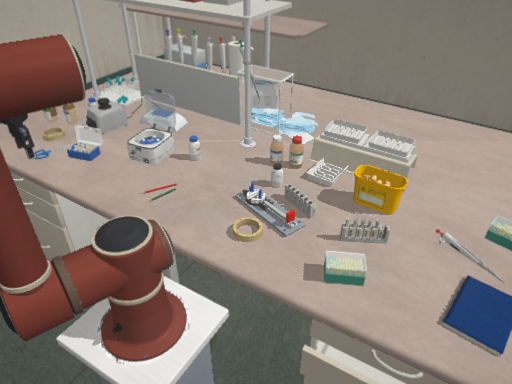

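View pics/side0.png

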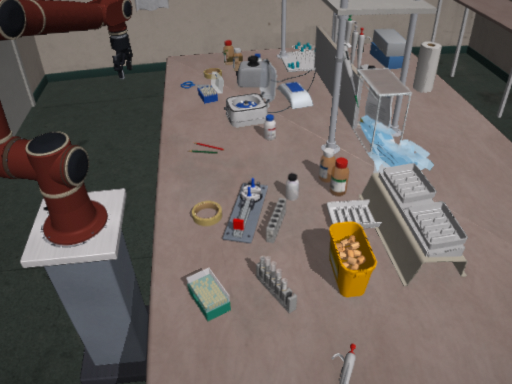

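Scene and side both show the fixture at about (250,205) px with its red plate toward the robot's right. The disc is near world (0.59, 0.02) and the bar heads about 68°. The posts are roughly along the bar, so the disc is about 90° off. I'll go over it for a closer wrist view.

```bash
python3 -m handwheel '[[[0.019,-0.032,0.006,0,0,-0.4],[0.019,-0.032,0.006,0,0,-0.4],[0.019,-0.032,0.006,0,0,-0.4],[0.019,-0.032,0.006,0,0,-0.4],[0.019,-0.032,0.006,0,0,-0.4],[0.019,-0.032,0.006,0,0,-0.4],[0.019,-0.032,0.006,0,0,-0.4],[0.019,-0.032,0.006,0,0,-0.4],[0.019,-0.032,0.006,0,0,-0.4],[0.019,-0.032,0.006,0,0,-0.4],[0.019,-0.032,0.006,0,0,-0.4],[0.019,-0.032,0.006,0,0,-0.4],[0.019,-0.032,0.006,0,0,-0.4],[0.019,-0.032,0.006,0,0,-0.4],[0.019,-0.032,0.006,0,0,-0.4],[0.019,-0.032,0.006,0,0,-0.4],[0.019,-0.032,0.006,0,0,-0.4],[0.019,-0.032,0.006,0,0,-0.4],[0.019,-0.032,0.006,0,0,-0.4],[0,0,0,0,0,0]]]' 0
python3 - <<'E'
from h import *
print(np.round(camera_info('wrist')['T'],3))
im,d=grab_frame('wrist');cv2.imwrite('pics/w1.png',im)
look('wrist',['guide_rear','keeper','disc_centre','post_a','plate_rear','lock_bar','spinner_base'])
E
```

```text
time: 3.12
tool_pos: [0.5178, -0.0073, 0.3461]
tool_rot: [0.001, 0.193, 0.981, -0.001]
contact_force: [-0.2, 0.5, -0.3]
gripper_width: 0.002
grasp_force: 0.0
[[ 0.38  -0.892 -0.246  0.455]
 [ 0.925  0.366  0.102  0.018]
 [-0.001 -0.266  0.964  0.489]
 [ 0.     0.     0.     1.   ]]
wrist guide_rear 0.89 [243.9 197.4] [ 0.5654 -0.0415]
wrist keeper 0.76 [318.4 193. ] [0.6023 0.0714]
wrist keeper 0.29 [ 35.  187.1] [ 0.4248 -0.342 ]
wrist disc_centre 0.73 [223.2 246.8] [ 0.6307 -0.1041]
wrist post_a 0.85 [309.6 194.5] [0.5882 0.0561]
wrist post_a 0.83 [275.3 197. ] [0.573  0.0082]
wrist plate_rear 0.86 [170.9 203. ] [ 0.5278 -0.1457]
wrist plate_rear 0.2 [225.6 244.2] [ 0.6229 -0.0945]
wrist lock_bar 0.62 [185.7 195.4] [ 0.5301 -0.1282]
wrist spinner_base 0.86 [290.3 185. ] [0.583  0.0368]
wrist spinner_base 0.47 [308.7 197.8] [0.6159 0.0584]
```

View pics/w1.png

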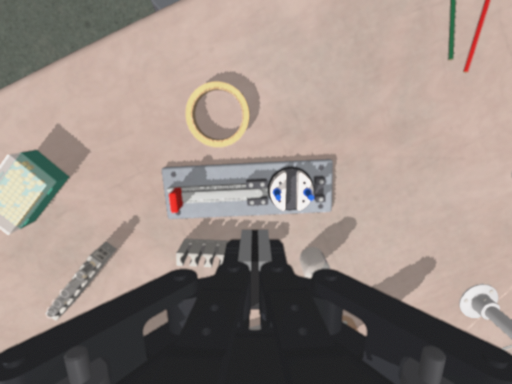

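The wrist view shows the base from (165,190) to (332,185), the red plate at (175,200) and the disc at (292,190), with its slot roughly vertical in the picture and the posts near (277,192) and (309,197). Next I'll crop in on the disc and mark the network points.

Run:
```python
from h import *
im=cv2.imread('pics/w1.png');c=im[140:230,155:345]
cv2.imwrite('pics/w1c.png',cv2.resize(c,None,fx=4.2,fy=4.2,interpolation=cv2.INTER_CUBIC))
hsv=cv2.cvtColor(im,cv2.COLOR_BGR2HSV)
for n,lo,hi in [('blue',(105,120,40),(130,255,255)),('red',(0,150,80),(8,255,255))]:
    m=cv2.inRange(hsv,lo,hi);m[:140]=0;m[230:]=0;m[:,:155]=0;m[:,345:]=0
    print(n,[(s[4],s[:4].tolist(),k.round(1)) for s,k in zip(*cv2.connectedComponentsWithStats(m)[2:])])
```

```text
blue [(np.int32(196481), [0, 0, 512, 384], array([255.5, 191.5])), (np.int32(58), [273, 189, 7, 12], array([276.7, 193.6])), (np.int32(69), [304, 189, 11, 11], array([308.6, 194. ]))]
red [(np.int32(196378), [0, 0, 512, 384], array([255.6, 191.5])), (np.int32(230), [169, 188, 13, 24], array([175.4, 199.7]))]
```

View pics/w1c.png

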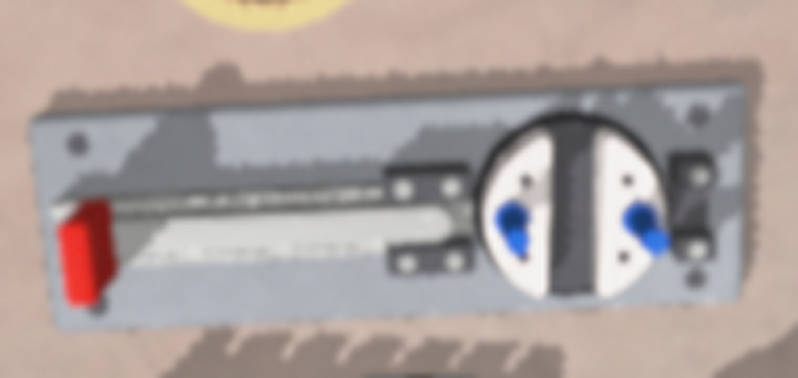

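The crop shows the slot almost vertical (573,120→295), with post tops at (519,247) and (655,243). The slot is therefore about 90° to the bar. The bar is in line with its channel.

Run:
```python
from h import *
p=lambda x,y:(155+x/4.2,140+y/4.2)
A=lambda x,y,z:at_z('wrist',p(x,y),z)[:2]
hd=lambda a,b:np.degrees(np.arctan2(*(b-a)[::-1]))
print('edge lo',hd(A(60,328,.014),A(738,299,.014)),'edge hi',hd(A(33,118,.014),A(740,84,.014)))
print('slot',hd(A(573,295,.036),A(573,120,.036)),'posts',hd(A(519,247,.0695),A(655,243,.0695)))
a,b=A(519,247,.0695),A(655,243,.0695)
print('disc',A(573,207,.036),'mid posts',(a+b)/2,a,b)
mid=lambda z:None
print('ends mid', (A(60,328,.014)+A(33,118,.014))/2,(A(738,299,.014)+A(740,84,.014))/2)
c,d=A(60,328,.014),A(33,118,.014); print(np.linalg.norm(c-d),np.linalg.norm(A(60,328,.014)-A(738,299,.014)))
s=state();q=s['tool_rot'];print(s['tool_pos'],2*np.degrees(np.arctan2(q[2],q[1]))-90)
```

```text
edge lo 70.73459010681128 edge hi 70.92203534509262
slot 160.04079221165532 posts 69.89476872299733
disc [0.58056405 0.03512821] mid posts [0.58576828 0.03413252] [0.57759546 0.01180557] [0.59394109 0.05645946]
ends mid [ 0.51656258 -0.1595448 ] [0.60610337 0.09798831]
0.08590121141493628 0.2731968718645009
[ 0.51503719 -0.00132216  0.34526423] 68.19031921226119
```

```bash
python3 -m handwheel '[[[0.016,0.023,-0.02,0,0,0.9],[0.016,0.023,-0.02,0,0,0.9],[0.015,0.023,-0.02,0,0,0.8],[0,0,-0.035,0,0,0],[0,0,-0.035,0,0,0],[0,0,-0.035,0,0,0],[0,0,-0.035,0,0,0],[0,0,-0.035,0,0,0],[0,0,0,0,0,0],[0,0,0,0,0,0],[0,0,0,0,0,0]]]' 0
python3 - <<'E'
from h import *
im,d=grab_frame('wrist')
s=state();q=s['tool_rot'];print(s['tool_pos'],2*np.degrees(np.arctan2(q[2],q[1]))-90)
look('wrist',['post_a','disc_centre','keeper'])
cv2.imwrite('pics/w2.png',im)
E
```

```text
time: 4.43
tool_pos: [0.5637, 0.067, 0.1126]
tool_rot: [0.001, 0.167, 0.986, 0.0]
contact_force: [0.6, 0.3, 1.0]
gripper_width: 0.004
grasp_force: 0.0
[0.56450198 0.06687365 0.11372096] 70.71679049841325
wrist post_a 0.63 [176.3 267.5] [0.5816 0.0025]
wrist disc_centre 0.85 [216.5 246.8] [0.5895 0.0254]
wrist keeper 0.65 [270.5 248.4] [0.6048 0.0662]
```

View pics/w2.png

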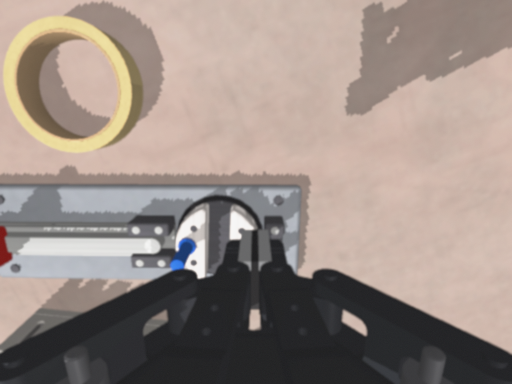

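```bash
python3 -m handwheel '[[[-0.0016,-0.0047,-0.022,0,0,0],[0,0,-0.022,0,0,0],[0,0,-0.020,0,0,0],[0,0,0,0,0,0],[0,0,0,0,0,0],[0.0046,-0.0016,0,0,0,0],[0.0046,-0.0016,0,0,0,0],[0.0046,-0.0016,0,0,0,0],[0.0046,-0.0016,0,0,0,0],[0.0046,-0.0016,0,0,0,0],[0.0046,-0.0016,0,0,0,0],[0.0046,-0.0016,0,0,0,0],[0.0046,-0.0016,0,0,0,0],[0,0,0,0,0,0],[0,0,0,0,0,0],[0,0,0,0,0,0]]]' 0
python3 - <<'E'
from h import *
im,d=grab_frame('wrist')
s=state();q=s['tool_rot'];print(s['tool_pos'],2*np.degrees(np.arctan2(q[2],q[1]))-90,s['contact_force'])
look('wrist',['post_a','disc_centre','keeper','guide_rear'])
cv2.imwrite('pics/w3.png',im)
E
```

```text
time: 5.97
tool_pos: [0.5971, 0.0487, 0.0456]
tool_rot: [-0.001, 0.168, 0.986, -0.0]
contact_force: [-4.0, -1.5, -0.4]
gripper_width: -0.004
grasp_force: 1.4
[0.59721362 0.04882223 0.04567411] 70.67956750028509 [-4.41001315 -1.62869757 -0.45958444]
wrist post_a 0.9 [154.8 235.2] [0.5671 0.0136]
wrist disc_centre 0.83 [212.4 236.8] [0.588  0.0274]
wrist keeper 0.83 [291.9 239.9] [0.6045 0.0685]
wrist keeper 0.59 [158.9 234.9] [ 5.772e-01 -2.000e-04]
wrist guide_rear 0.87 [ 82.8 236.1] [ 0.5639 -0.041 ]
```

View pics/w3.png

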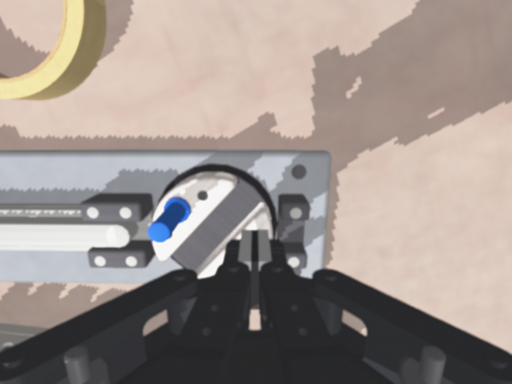

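The disc has turned about 39°: the visible post is at (172,215) and the slot is diagonal. Now I'll move to the front of the hidden post and push it back along −x'.

```bash
python3 -m handwheel '[[[-0.0038,0.0013,0,0,0,0],[0.0036,0.0104,0,0,0,0],[0.0036,0.0104,0,0,0,0],[0.0118,-0.0041,0,0,0,0],[0.0118,-0.0041,0,0,0,0],[0,0,0,0,0,0],[0,0,0,0,0,0],[-0.0014,-0.0039,0,0,0,0],[-0.0014,-0.0039,0,0,0,0],[-0.0014,-0.0039,0,0,0,0],[-0.0014,-0.0039,0,0,0,0],[-0.0014,-0.0039,0,0,0,0],[-0.0014,-0.0039,0,0,0,0],[0,0,0,0,0,0],[0,0,0,0,0,0],[0,0,0,0,0,0]]]' 0
python3 - <<'E'
from h import *
im,d=grab_frame('wrist')
s=state();print(s['tool_pos'],s['contact_force'])
look('wrist',['post_a','disc_centre','keeper','guide_rear'])
cv2.imwrite('pics/w4.png',im)
E
```

```text
time: 7.55
tool_pos: [0.6167, 0.0396, 0.047]
tool_rot: [0.001, 0.168, 0.986, 0.0]
contact_force: [2.7, 2.4, 2.3]
gripper_width: -0.002
grasp_force: 1.3
[0.61652694 0.03964973 0.0468368 ] [1.53468124 2.59731802 1.33752937]
wrist post_a 0.94 [212.3 267. ] [0.609  0.0219]
wrist disc_centre 0.84 [215.3 198.3] [0.587  0.0274]
wrist keeper 0.9 [296.6 197.4] [0.6008 0.0688]
wrist guide_rear 0.94 [ 83.1 200.4] [ 0.5641 -0.0407]
```

View pics/w4.png

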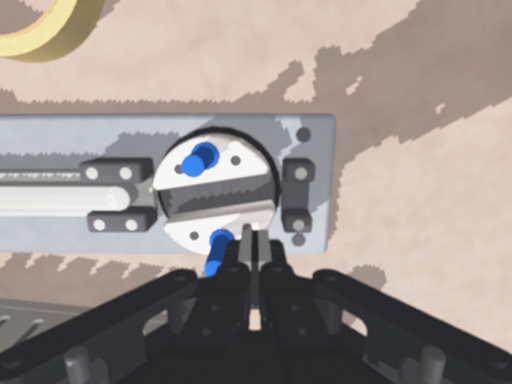

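The slot edges (166,222)→(275,202) still tilt about 8.5°, so the post needs about 3.7 mm more.

```bash
python3 -m handwheel '[[[-0.0006,-0.0018,0,0,0,0],[-0.0006,-0.0018,0,0,0,0],[0,0,0,0,0,0],[0,0,0,0,0,0],[0,0,0,0,0,0],[0.0033,0.0094,0,0,0,0],[0.0033,0.0094,0,0,0,0],[0.0033,0.0094,0.01,0,0,0],[0,0,0.03,0,0,0],[0,0,0.03,0,0,0],[0,0,0,0,0,0],[0,0,0,0,0,0],[0,0,0,0,0,0],[0,0,0,0,0,0]]]' 0
python3 - <<'E'
from h import *
im,d=grab_frame('wrist')
s=state();print(s['tool_pos'],s['contact_force'])
look('wrist',['post_a','disc_centre','keeper','guide_rear'])
cv2.imwrite('pics/w5.png',cv2.resize(im[110:290,0:360],None,fx=2.2,fy=2.2,interpolation=cv2.INTER_CUBIC))
E
```

```text
time: 8.97
tool_pos: [0.624, 0.0646, 0.115]
tool_rot: [-0.001, 0.168, 0.986, -0.0]
contact_force: [-0.6, -0.7, -0.3]
gripper_width: -0.002
grasp_force: 0.0
[0.62385206 0.06446927 0.11459911] [-0.43031937  0.28360653  0.97603866]
wrist post_a 0.93 [177.9 150.9] [0.5654 0.0334]
wrist post_a 0.77 [182.  218.1] [0.6078 0.0182]
wrist post_a 0.26 [ 85.4 273.7] [ 0.6237 -0.064 ]
wrist disc_centre 0.57 [193.5 176.4] [0.5882 0.0274]
wrist keeper 0.68 [250.7 178. ] [0.6041 0.068 ]
wrist guide_rear 0.83 [ 97.1 179.8] [ 0.5664 -0.0442]
```

View pics/w5.png

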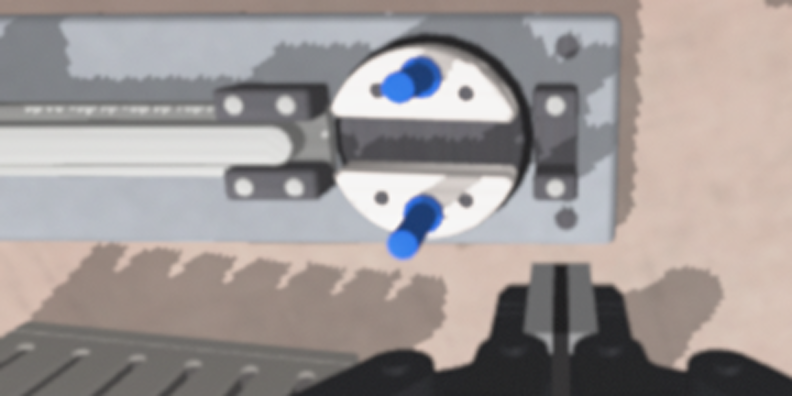

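The slot is within about 2° of the bar line (edges (335,117)→(515,122), bar at row 145), and the posts agree to 0.5°. Next: go behind the red plate.

```bash
python3 -m handwheel '[[[-0.0141,-0.0325,0.003,0,0,0],[-0.0141,-0.0325,0,0,0,0],[-0.0141,-0.0325,0,0,0,0],[-0.0141,-0.0325,0,0,0,0],[-0.0141,-0.0325,0,0,0,0],[-0.0141,-0.0325,0,0,0,0],[-0.0141,-0.0325,0,0,0,0],[-0.0141,-0.0325,0,0,0,0],[0,0,0,0,0,0],[0,0,0,0,0,0],[0,0,-0.025,0,0,0],[0,0,-0.025,0,0,0],[0,0,-0.023,0,0,0],[0,0,0,0,0,0],[0,0,0,0,0,0]]]' 0
python3 - <<'E'
from h import *
im,d=grab_frame('wrist')
s=state();print(s['tool_pos'],s['contact_force'])
look('wrist',['plate_rear','guide_rear','post_a'])
cv2.imwrite('pics/w6.png',im)
E
```

```text
time: 10.47
tool_pos: [0.5114, -0.1941, 0.0449]
tool_rot: [-0.002, 0.167, 0.986, 0.001]
contact_force: [1.3, 1.0, 0.6]
gripper_width: -0.0
grasp_force: 0.0
[ 0.51269724 -0.19497918  0.04664616] [-0.34973376  0.01976687  0.25240421]
wrist plate_rear 0.88 [343.2 250.4] [ 0.5301 -0.1524]
```

View pics/w6.png

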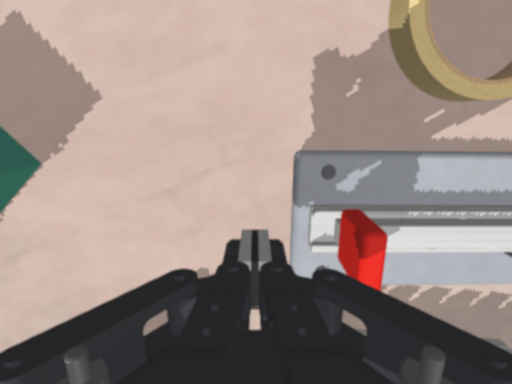

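The tool stands behind the red plate (350,245), on its line. Now I push.

```bash
python3 -m handwheel '[[[0.0026,0.0075,0,0,0,0],[0.0026,0.0075,0,0,0,0],[0.0026,0.0075,0,0,0,0],[0.0026,0.0075,0,0,0,0],[0.0026,0.0075,0,0,0,0],[0.0026,0.0075,0,0,0,0],[0.0026,0.0075,0,0,0,0],[0.0026,0.0075,0,0,0,0],[0.0026,0.0075,0,0,0,0],[0.0026,0.0075,0,0,0,0]]]' 0; python3 -m handwheel '[[[0.0026,0.0075,0,0,0,0],[0.0026,0.0075,0,0,0,0],[0.0026,0.0075,0,0,0,0],[0.0026,0.0075,0,0,0,0],[0.0026,0.0075,0,0,0,0],[0.0026,0.0075,0,0,0,0],[0,0,0,0,0,0],[0,0,0,0,0,0],[0,0,0,0,0,0]]]' 0
python3 - <<'E'
from h import *
im,d=grab_frame('wrist')
s=state();print(s['tool_pos'],s['contact_force'])
look('wrist',['plate_rear','guide_rear','post_a'])
cv2.imwrite('pics/w7.png',im)
E
```

```text
time: 11.5
tool_pos: [0.5386, -0.1203, 0.0466]
tool_rot: [0.0, 0.168, 0.986, -0.0]
contact_force: [-0.7, -3.7, 2.5]
gripper_width: -0.001
grasp_force: 1.7
time: 12.25
tool_pos: [0.5533, -0.0751, 0.0455]
tool_rot: [-0.001, 0.168, 0.986, 0.001]
contact_force: [0.2, 0.5, -1.0]
gripper_width: 0.0
grasp_force: 0.0
[ 0.55325884 -0.07538613  0.04560993] [-0.57847361  0.87053611  1.1618878 ]
wrist plate_rear 0.71 [283.1 248.7] [ 0.5576 -0.0617]
wrist guide_rear 0.94 [319.8 239.9] [ 0.5658 -0.0417]
wrist post_a 0.65 [502.9 217.5] [0.5661 0.034 ]
```

View pics/w7.png

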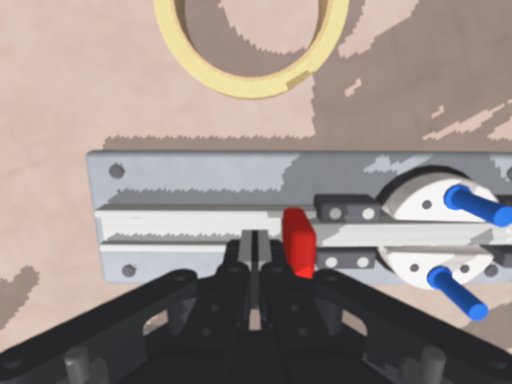

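The bar is through the slot and the plate (298,243) is close to the guide block. Now I creep home.

```bash
python3 -m handwheel '[[[0.0007,0.0019,0,0,0,0],[0.0007,0.0019,0,0,0,0],[0.0007,0.0019,0,0,0,0],[0.0007,0.0019,0,0,0,0],[0.0003,0.0009,0,0,0,0],[0.0003,0.0009,0,0,0,0],[0,0,0,0,0,0]]]' 0; python3 -m handwheel '[[[0.0003,0.0009,0,0,0,0],[0.0003,0.0009,0,0,0,0],[0,0,0,0,0,0],[0,0,0,0,0,0]]]' 0
```

```text
time: 13.03
tool_pos: [0.5572, -0.0662, 0.0462]
tool_rot: [-0.0, 0.168, 0.986, 0.0]
contact_force: [-0.1, -0.8, -2.0]
gripper_width: -0.002
grasp_force: 0.4
time: 13.37
tool_pos: [0.5574, -0.0659, 0.0463]
tool_rot: [-0.0, 0.168, 0.986, -0.001]
contact_force: [-2.9, -5.9, 0.0]
gripper_width: 0.003
grasp_force: 3.3
```

```bash
python3 -m handwheel '[[[0.0003,0.0009,0,0,0,0],[0.0003,0.0009,0,0,0,0],[0,0,0,0,0,0],[0,0,0,0,0,0]]]' 0; python3 -m handwheel '[[[0.0003,0.0009,0,0,0,0],[0.0003,0.0009,0,0,0,0],[0,0,0,0,0,0],[0,0,0,0,0,0]]]' 0
```

```text
time: 13.7
tool_pos: [0.5574, -0.0658, 0.0463]
tool_rot: [-0.001, 0.168, 0.986, -0.003]
contact_force: [-4.7, -11.8, 1.2]
gripper_width: 0.001
grasp_force: 6.5
time: 14.03
tool_pos: [0.5574, -0.0657, 0.0463]
tool_rot: [-0.001, 0.167, 0.986, -0.005]
contact_force: [-7.6, -17.4, 1.3]
gripper_width: 0.002
grasp_force: 9.6
```

The tool has stopped moving and force is building, so the plate is home against the block. I'll back off, rise and check.

```bash
python3 -m handwheel '[[[-0.002,-0.0057,0,0,0,0],[-0.004,-0.0113,0,0,0,0],[-0.008,-0.0227,0,0,0,0],[-0.008,-0.0227,0,0,0,0],[0,0,0.03,0,0,0],[0,0,0.04,0,0,0],[0,0,0.04,0,0,0],[0,0,0,0,0,0],[0,0,0,0,0,0],[0,0,0,0,0,0],[0,0,0,0,0,0],[0,0,0,0,0,0]]]' 0
python3 - <<'E'
from h import *
im,d=grab_frame('wrist')
s=state();print(s['tool_pos'],s['contact_force'])
look('wrist',['plate_rear','guide_rear','post_a','keeper'])
cv2.imwrite('pics/w8.png',cv2.resize(im[130:330,200:512],None,fx=2.5,fy=2.5,interpolation=cv2.INTER_CUBIC))
E
```

```text
time: 15.03
tool_pos: [0.5358, -0.1229, 0.1541]
tool_rot: [-0.002, 0.168, 0.986, 0.0]
contact_force: [-0.6, -0.3, 0.7]
gripper_width: -0.002
grasp_force: 0.0
[ 0.53592728 -0.12294361  0.15422261] [ 0.6397153  -0.67384201  0.19372941]
wrist plate_rear 0.96 [339.  196.7] [ 0.5623 -0.0542]
wrist guide_rear 0.79 [349.8 192.7] [ 0.5669 -0.0415]
wrist guide_rear 0.48 [476.3 193.2] [0.6066 0.0702]
wrist post_a 0.64 [454.8 172.9] [0.5673 0.0342]
wrist post_a 0.64 [441.8 225.7] [0.6084 0.0165]
wrist keeper 0.56 [472.5 192.3] [0.6054 0.0671]
```

View pics/w8.png

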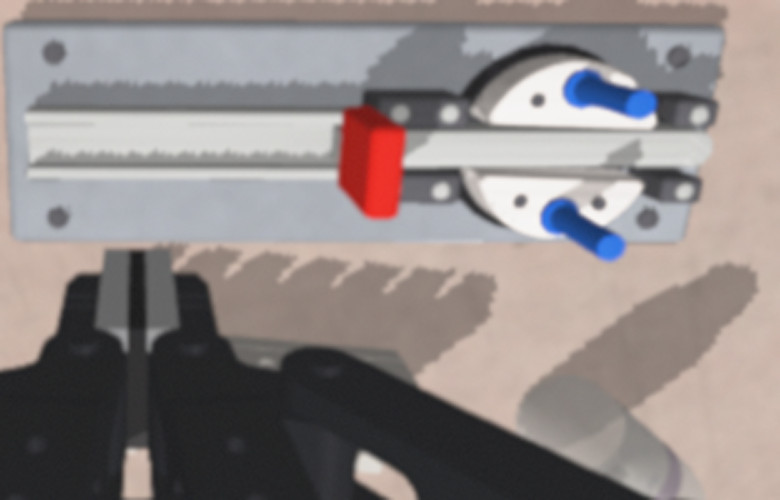

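The crop shows the red plate (372,163) against the guide block, the bar through the slot and keeper with its tip at (705,148), and the tool well clear.

```bash
python3 -c "
from plant import job_done
print(job_done())"
```

```text
the job is handed in; nothing more can be done
None
```

The spinner is locked and the job handed in at about 15 s: the last picture shows the bar through the slot and keeper with its red plate against the guide block, the slot within about 0.07 rad of the bar's line, and the arm clear; the judge's result was not shown.

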